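One turn of the tool-rest wheel on the bench sharpener

ROBOT

A 7-joint arm with a two-finger parallel gripper is mounted at the origin on the work surface. World frame = base frame: x ahead of the robot, y to its left, z up, the work surface at z = 0. Lengths are in m, angles in rad, forces in N, time in s.
With the tool pointing down it reaches from about 0.4 to 0.85 m from the base axis. Payload 4.5 kg.
Tool frame: the origin (TCP) lies at the very end of the fingers, on their centre line; the grasp point (between the pads) lies 19 mm behind it (r.grip_point_offset is the distance from the TCP to the grasp point, in m); y points along the fingers, x is the direction in which the jaws open and shut, and the axes are right-handed (so a half turn about y gives the same grasp; the last joint's range is limited). The gripper opens to 88 mm and grips with 3 to 60 N. Pads are 18 mm wide; open, the fingers measure 123 mm over their backs; the gripper's body (75 mm by 187 mm) begins 45 mm behind the grasp point.
Start: joints at [-1.209, 0.689, -0.195, 1.565, 0.157, 0.902, -0.215], TCP at [0.201, 0.592, 0.206] pointing down, gripper open.
Joint ranges: [-3.01, 3.01], [-0.46, 2.08], [-1.47, 1.51], [0.13, 2.56], [-1, 4.14], [0.04, 2.09], [-2.66, 2.66]. Speed limits (rad/s): [2.57, 2.57, 3.14, 3.14, 3.14, 3.14, 3.14].

INTERFACE

Orientations are given as a unit quaternion [x, y, z, w].
In Python, from plant import get_state, snapshot, camera_params, job, r gives the robot as it stands.
- The arm moves only by the tool carry_out, never from a script. Its arguments are lists of equal length, an entry for each row: "offset": the shift along the world's x, y, z in m, a list of three; "twist": the turn about the world's z in degrees. In form: {"offset": [[tx, ty, tz], ...], "twist": [twist, ...]}. A call has 1 to 8 rows; each row shifts and turns the commanded pose from where the row before left it; what a row does not reach is not made up. A row lasts 1/8 s, in which the tool goes at most 62.5 mm and 10.7 degrees, less where a joint would pass 70% of its speed; a pose out of reach is approached as far as the arm can. A call with a gripper value outside its range is refused whole. "grip" is the finger opening in m, from 0 to 0.0881, set as the call begins (left out, the last holds). The fingers move at their own pace and stop on an object; "newtons" is the grip in N (left out, the last holds). Time passes only in rows, so rows that do not move let the fingers close. It gives the time, the measured TCP pose, the force and the opening at its end, in the units of the state.
- get_state(): the state, without advancing time (a new reading comes with each control period).
- snapshot(name): name is "scene" or "side" or "wrist"; returns the picture (400x640x3 uint8, red, green, blue); there is no depth.
- camera_params(name): a dict with "camera_matrix" (3x3 intrinsics, pixels), "eye" and "orientation" of the camera in the world. Camera axes: x right, y up, looking along -z (the intrinsics and any distortion apply to the point x, -y, -z); pixel columns grow to the right and rows downward; lengths in m; the calibration is good to about 2 mm. A picture is of the moment at which its call begins: read the wrist's pose just before it. camera_params takes no time and is no camera call; for the wrist camera it gives the pose at the moment of the call.
- job.finish_job(): hands the job in, once; it reports no verdict.
The state is a dict: "clock": time; "q": joint angles; "qd": joint speeds; "joint_torque": joint torques, N m; "tool_pos": TCP position; "eef_rot": TCP orientation; "contact_force": force on the tool from outside, world axes, zero at the start; "moment": the same for the moment, N m; "opening": opening from 0.0 (shut) to 1.0 (fully open).
Only numpy, scipy, OpenCV 4.12 (cv2) and the standard library are available. Lean on these libraries where they do the work, as an engineer would, in place of code of your own. Each camera call takes 0.05 s, during which the arm holds its last target. There are 200 camera calls.

TASK

Raise the sharpener's tool rest by one thread: with the fingertips, push the flat hand wheel round by its upright handle through exactly one full turn, anticlockwise seen from above, so that the handle ends where it started. Push gently, do not grip the handle or force it, leave the bowl, the jar and the two pin cases alone, and finish clear of the wheel.

Things in the scene. Friction and masses are not known exactly. Their poses are not given: they have to be found in the camera images.
- wheel (a joint): Angle of the hand wheel about its vertical axis (rad), growing anticlockwise seen from above; one turn adds 6.283. It starts anywhere between -2.5 and 2.5. The wheel turns freely between -4 and 13, needs about 0.2 N m (about 3 N at the handle) to turn, and stays where it is left.
- wheel_axis (a point): Vertical axis of the flat-lying cast iron hand wheel, at the height of the rim's top (124 mm above the work surface). Rim circle radius 75 mm, rim bar 18 mm thick, 3 spokes; hub 38 mm across, its nut 9 mm above the rim top. The frame turns with the sharpener, not the wheel: x points to the grindstone. The wheel's joint value is the handle's direction from the axis, from this x, anticlockwise.
- handle: The wheel's upright turned wood handle, a cylinder of 24 mm diameter and 55 mm height standing on the rim 75 mm from the wheel axis; the origin is the centre of its foot, on the rim's top (its top is at 179 mm). It spins freely about its own axis, so its yaw means nothing.
- sharpener: Fixed cast iron sharpener on a plank (x -110 to 260, y -100 to 100, 20 mm thick). Origin on the work surface under the wheel axis, x towards the grindstone (upright disc 104 mm across, centre at x 190 mm, top 157 mm high; the small crank hanging at its side is not used). The tool rest before it (x 98 to 132 mm, under 100 mm high) rises 6 mm per turn of the wheel.
- float_bowl: Small open copper bowl, 64 mm across, 42 mm high; loose, origin at the centre of its underside. Leave alone.
- fuse_jar: Green glass jar with steel cap, 56 mm across, 85 mm high; loose, origin at the centre of its underside. Leave alone.
- pin_case1: Orange nylon shear pin case, 70 x 45 x 26 mm, lying flat; loose, origin at the centre of its underside. Leave alone.
- pin_case2: Second orange nylon shear pin case, the same size; loose, origin at the centre of its underside. Leave alone.

How it is judged:
By the outcome, as a careful person would: the job done as asked, in the order asked, and still so for the second after the job is handed in, with the robot touching nothing.
It also fails if it takes over 72 s, if anything falls off the work surface, if the arm or the gripper's body presses on something with over 40 N, if the wrist force passes 120 N, or if a joint passes its speed limit or range.

## Working session

There is one attempt and no reset: what is moved stays moved. The work goes in short steps, Python scripts to look and compute and a tool call to move; the robot and the scene stay as the last step left them, time stands still between calls to the robot, and variables do not carry over. Pictures are saved under pics/ and viewed, about 8 in all and at most 12, crops included, and the job is handed in when it is done.

Besides the shell and the picture viewer there is one more tool, called by a JSON object that holds its "name" and its "arguments", one argument or row to a line. carry_out: Moves the arm, as the interface text tells. Its arguments: {"type":"object","properties":{"offset":{"type":"array"},"twist":{"type":"array"},"grip":{"type":"number"},"newtons":{"type":"number"}},"required":["offset","twist"]}

```bash
mkdir -p pics
cat > h.py <<'E'
import numpy as np, cv2
from scipy.spatial.transform import Rotation as R
from plant import get_state, snapshot, camera_params, job, r
def save(name,fn):
    p=camera_params(name); im=snapshot(name); cv2.imwrite('pics/'+fn,im[:,:,::-1]); return im,p
def ray(p,u,v):
    K=np.array(p['camera_matrix']); d=np.linalg.inv(K)@[u,v,1]
    return np.array(p['eye']),R.from_quat(p['orientation']).apply([d[0],-d[1],-d[2]])
def onplane(p,u,v,z):
    e,d=ray(p,u,v); return e+d*(z-e[2])/d[2]
def proj(p,X):
    c=R.from_quat(p['orientation']).inv().apply(np.array(X)-p['eye']); K=np.array(p['camera_matrix'])
    q=np.array([c[0],-c[1],-c[2]]); q=K@q; return q[:2]/q[2]
E
python3 - <<'E'
from h import *
a,p=save('scene','s1.png'); b,q=save('side','d1.png')
print(p,q); print(get_state())
E
```

```text
{'camera_matrix': array([[364.83685975,   0.        , 316.86078588],
       [  0.        , 364.83685975, 191.69371575],
       [  0.        ,   0.        ,   1.        ]]), 'eye': array([ 1.05665693, -0.24857915,  0.71718286]), 'orientation': array([0.3020227 , 0.15738158, 0.42555784, 0.83839958])} {'camera_matrix': array([[412.19488359,   0.        , 317.41203163],
       [  0.        , 412.19488359, 195.0843875 ],
       [  0.        ,   0.        ,   1.        ]]), 'eye': array([0.34990946, 0.6052322 , 0.76413528]), 'orientation': array([-0.09281539,  0.35481512,  0.90650789, -0.20912908])}
{'clock': 0.1, 'q': array([-1.20919949,  0.68988246, -0.1944886 ,  1.56621998,  0.15731238,
        0.90253205, -0.21510494]), 'qd': array([-0.00129726, -0.00246656, -0.00049652, -0.00243801,  0.00127776,
        0.00025683, -0.00033374]), 'joint_torque': array([-3.56183715e-03, -5.28499210e+01, -1.27158388e+00, -1.53837579e+01,
       -5.25616540e-02,  2.07889774e-03,  5.21151480e-05]), 'tool_pos': array([0.20109148, 0.5911114 , 0.20540586]), 'eef_rot': array([ 0.57525454,  0.41129072, -0.41217213, -0.57448784]), 'contact_force': array([ 0.89483386, -0.47194177, -0.33025331]), 'moment': array([-0.02189159, -0.00380592, -0.03331202]), 'opening': 1.0002024897781754}
```

View pics/s1.png

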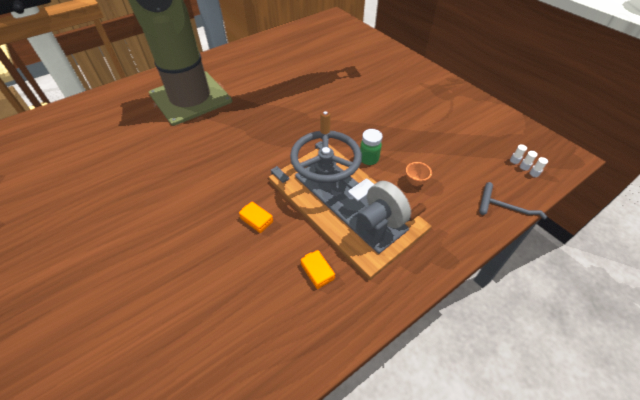

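View pics/d1.png

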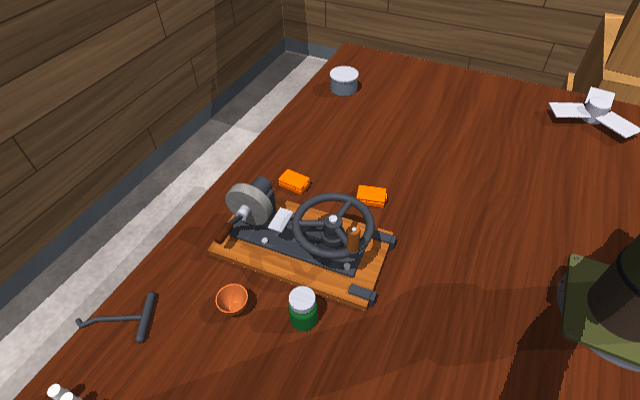

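The scene view shows the wheel rim around (326,157) with the handle top at (325,113) and its foot at (325,133). The side view shows the rim around (334,225) with the handle top at (354,230). I'll zoom in on both.

Run:
```python
from h import *
a=cv2.imread('pics/s1.png')[95:195,260:460]; b=cv2.imread('pics/d1.png')[175:315,205:405]
z=lambda i:cv2.resize(i,None,fx=4,fy=4,interpolation=cv2.INTER_CUBIC)
cv2.imwrite('pics/c1.png',cv2.resize(np.vstack([a[:, :],b]),None,fx=2.5,fy=2.5,interpolation=cv2.INTER_CUBIC))
p=camera_params('scene');q=camera_params('side')
def tri(u,v):
    e,d=ray(p,*u);f,g=ray(q,*v);d/=np.linalg.norm(d);g/=np.linalg.norm(g)
    s=np.linalg.lstsq(np.c_[d,-g],f-e,rcond=None)[0];A=e+s[0]*d;B=f+s[1]*g
    return (A+B)/2,np.linalg.norm(A-B)
print('hub',tri((326,152),(333,219)),onplane(p,326,152,.133),onplane(q,333,219,.133))
print('htop',tri((325,113),(354,230)),onplane(p,325,113,.179),onplane(q,354,230,.179))
```

```text
hub (array([0.56993378, 0.12462485, 0.12637625]), np.float64(0.003568842871025258)) [0.57702526 0.12130438 0.133     ] [0.56645915 0.12821927 0.133     ]
htop (array([0.50673322, 0.16963316, 0.17763197]), np.float64(0.0015723250279778894)) [0.50891755 0.16889849 0.179     ] [0.50584579 0.17000572 0.179     ]
```

View pics/c1.png

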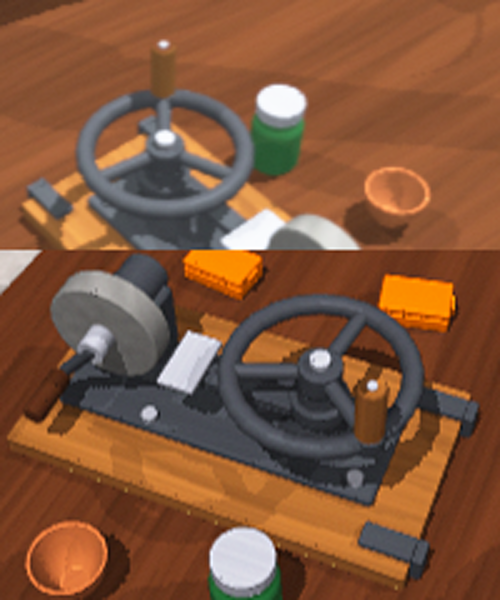

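The crops give the nut at scene (326,150) and side (333,218), and the white spot on the handle top at scene (325.2,112.6) and side (353.8,229). Next I'll fit the rim circle and refine these.

```bash
cat >> h.py <<'E'
def dot(im,u,v,w=5):
    # centroid of the pale spot on the handle's top near (u,v); im RGB
    u,v=int(round(u)),int(round(v)); c=im[v-w:v+w+1,u-w:u+w+1].astype(float)
    g=np.clip(c[:,:,2]-110,0,None); y,x=np.mgrid[v-w:v+w+1,u-w:u+w+1]
    return (np.array([(g*x).sum(),(g*y).sum()])/max(g.sum(),1e-9)).round(2), g.sum().round()
E
python3 - <<'E'
from h import *
from scipy.optimize import least_squares
p=camera_params('scene');q=camera_params('side')
S=[(83,152),(246,155),(165,96),(165,208),(105,112),(225,112),(105,194),(225,194)]
D=[(227,365),(413,385),(322,304),(312,448)]
P=np.array([onplane(p,u/2.5+260,v/2.5+95,.115)[:2] for u,v in S[:4]]); Q=np.array([onplane(q,u/2.5+205,(v-250)/2.5+175,.115)[:2] for u,v in D])
for X in (P,Q):
    f=least_squares(lambda c:np.hypot(*(X-c[:2]).T)-c[2],[.57,.12,.075]).x; print('rim',f.round(4))
print('nut',onplane(p,326,150.2,.133).round(4),onplane(q,333,218.2,.133).round(4))
a=cv2.imread('pics/s1.png')[:,:,::-1];b=cv2.imread('pics/d1.png')[:,:,::-1]
for im,c,u,v in((a,p,325.2,112.6),(b,q,353.8,229)):
    d,g=dot(im,u,v); print('dot',d,g,onplane(c,*d,.179).round(4))
st=R.from_quat(get_state()['eef_rot']).as_matrix(); print('tool axes cols',st.round(2))
print('bowl,jar',onplane(q,231,290,.042).round(3),onplane(q,302,298,.085).round(3),'stone top',onplane(q,248,190,.157).round(3))
E
```

```text
rim [0.5688 0.1271 0.0755]
rim [0.5678 0.1259 0.0752]
nut [0.5723 0.1249 0.133 ] [0.5673 0.1263 0.133 ]
dot [324.97 112.19] 868.0 [0.5065 0.1707 0.179 ]
dot [353.54 228.71] 1449.0 [0.5077 0.1676 0.179 ]
tool axes cols [[ 0.32 -0.   -0.95]
 [ 0.95 -0.    0.32]
 [-0.   -1.   -0.  ]]
bowl,jar [0.703 0.312 0.042] [0.555 0.286 0.085] stone top [0.748 0.151 0.157]
```

{"name": "carry_out", "arguments": {
  "offset": [
    [0.031,-0.036,0],
    [0.031,-0.036,0],
    [0.031,-0.036,0],
    [0.031,-0.036,0],
    [0.031,-0.036,0],
    [0.031,-0.036,0],
    [0.031,-0.036,0],
    [0.031,-0.036,0]
  ],
  "twist": [0,0,0,0,0,0,0,0],
  "grip": 0,
  "newtons": 5
}}

```text
clock: 1.1
tool_pos: [0.4499, 0.3023, 0.2059]
eef_rot: [-0.575, -0.412, 0.412, 0.575]
contact_force: [-0.6, 0.3, -0.3]
opening: 0.118
```

{"name": "carry_out", "arguments": {
  "offset": [
    [0.031,-0.035,0],
    [0.031,-0.035,0],
    [0.03,-0.035,0],
    [0,0,0],
    [0,0,-0.02],
    [0,0,-0.02],
    [0,0,-0.02],
    [0,0,0]
  ],
  "twist": [0,0,0,0,0,0,0,0]
}}

```text
clock: 2.1
tool_pos: [0.5393, 0.1992, 0.1448]
eef_rot: [-0.574, -0.411, 0.413, 0.575]
contact_force: [0.3, -0.2, -0.1]
opening: 0.006
```

Run:
```python
from h import *
a,p=save('scene','s2.png'); b,q=save('side','d2.png')
s=get_state(); print(s['tool_pos'],s['contact_force'],s['opening'])
cv2.imwrite('pics/c2.png',cv2.resize(np.vstack([a[75:215,220:460],b[155:305,205:445]])[:,:,::-1],None,fx=2,fy=2,interpolation=cv2.INTER_CUBIC))
c=np.array([.568,.1262]); 
t=np.radians(np.arange(110,520,6)); P=c+.075*np.c_[np.cos(t),np.sin(t)]
for k,x in zip(np.arange(110,520,6)[:-1],np.diff(P,axis=0).round(4)): print(k,x.tolist(),end=' ')
```

```text
[0.54094568 0.19955725 0.14648204] [-0.42779738  0.04699692 -0.32738833] 0.004671712815691846
110 [-0.0072, -0.0031] 116 [-0.0069, -0.0038] 122 [-0.0064, -0.0045] 128 [-0.0059, -0.0052] 134 [-0.0054, -0.0057] 140 [-0.0047, -0.0063] 146 [-0.004, -0.0067] 152 [-0.0033, -0.0071] 158 [-0.0026, -0.0074] 164 [-0.0018, -0.0076] 170 [-0.001, -0.0078] 176 [-0.0001, -0.0078] 182 [0.0007, -0.0078] 188 [0.0015, -0.0077] 194 [0.0023, -0.0075] 200 [0.0031, -0.0072] 206 [0.0038, -0.0069] 212 [0.0045, -0.0064] 218 [0.0052, -0.0059] 224 [0.0057, -0.0054] 230 [0.0063, -0.0047] 236 [0.0067, -0.004] 242 [0.0071, -0.0033] 248 [0.0074, -0.0026] 254 [0.0076, -0.0018] 260 [0.0078, -0.001] 266 [0.0078, -0.0001] 272 [0.0078, 0.0007] 278 [0.0077, 0.0015] 284 [0.0075, 0.0023] 290 [0.0072, 0.0031] 296 [0.0069, 0.0038] 302 [0.0064, 0.0045] 308 [0.0059, 0.0052] 314 [0.0054, 0.0057] 320 [0.0047, 0.0063] 326 [0.004, 0.0067] 332 [0.0033, 0.0071] 338 [0.0026, 0.0074] 344 [0.0018, 0.0076] 350 [0.001, 0.0078] 356 [0.0001, 0.0078] 362 [-0.0007, 0.0078] 368 [-0.0015, 0.0077] 374 [-0.0023, 0.0075] 380 [-0.0031, 0.0072] 386 [-0.0038, 0.0069] 392 [-0.0045, 0.0064] 398 [-0.0052, 0.0059] 404 [-0.0057, 0.0054] 410 [-0.0063, 0.0047] 416 [-0.0067, 0.004] 422 [-0.0071, 0.0033] 428 [-0.0074, 0.0026] 434 [-0.0076, 0.0018] 440 [-0.0078, 0.001] 446 [-0.0078, 0.0001] 452 [-0.0078, -0.0007] 458 [-0.0077, -0.0015] 464 [-0.0075, -0.0023] 470 [-0.0072, -0.0031] 476 [-0.0069, -0.0038] 482 [-0.0064, -0.0045] 488 [-0.0059, -0.0052] 494 [-0.0054, -0.0057] 500 [-0.0047, -0.0063] 506 [-0.004, -0.0067] 512 [-0.0033, -0.0071]
```

View pics/c2.png

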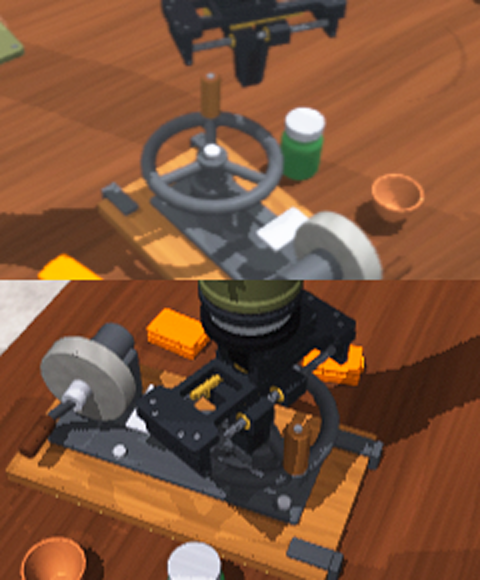

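The fingers are shut and appear clockwise of the handle. I'll check where the TCP should project against the fingertip seen at scene (345,116).

Run:
```python
from h import *
p=camera_params('scene');q=camera_params('side')
for X in ([.541,.1995,.1465],[.507,.169,.179],[.568,.1262,.133]): print(X,proj(p,X),proj(q,X))
print(onplane(p,345,116,.1465))
```

```text
[0.541, 0.1995, 0.1465] [343.12113455 125.92550319] [329.25038167 245.89341881]
[0.507, 0.169, 0.179] [324.5439368  112.56972381] [353.62615301 229.38346336]
[0.568, 0.1262, 0.133] [325.34468664 148.92595065] [332.72576933 218.03679713]
[0.51451022 0.2266152  0.1465    ]
```

Run:
```python
from h import *
a=cv2.imread('pics/s2.png')[85:165,295:375];b=cv2.imread('pics/d2.png')[190:270,290:370]
for im,o in((a,(295,85)),(b,(290,190))): pass
z=lambda i:cv2.convertScaleAbs(cv2.resize(i,None,fx=5,fy=5,interpolation=cv2.INTER_CUBIC),alpha=1.6,beta=20)
A,B=z(a),z(b)
cv2.circle(A,(int((343.1-295)*5),int((125.9-85)*5)),4,(0,0,255),1);cv2.circle(B,(int((329.25-290)*5),int((245.9-190)*5)),4,(0,0,255),1)
cv2.imwrite('pics/c3.png',np.hstack([A,B]))
```

```text
(no output)
```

View pics/c3.png

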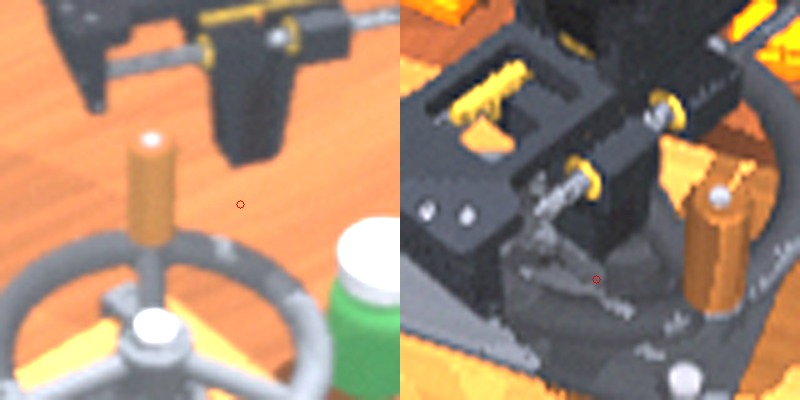

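The visible finger ends sit about 20 mm above the stated TCP. I'll lower to about z = 0.132, which stays above the rim top (0.124) and keeps the body above the handle top, then start pushing along the circle.

{"name": "carry_out", "arguments": {
  "offset": [
    [0,0,-0.007],
    [0.001,-0.002,-0.007],
    [0,0,0],
    [-0.007,-0.003,0],
    [-0.007,-0.004,0],
    [-0.0064,-0.0045,0],
    [0,0,0]
  ],
  "twist": [0,0,0,0,0,0,0]
}}

```text
clock: 3.08
tool_pos: [0.5213, 0.1851, 0.1324]
eef_rot: [-0.575, -0.412, 0.412, 0.575]
contact_force: [0.7, 1.4, -0.4]
opening: 0.008
```

Run:
```python
from h import *
a,p=save('scene','s3.png'); b,q=save('side','d3.png')
s=get_state(); print(s['tool_pos'],s['contact_force'],s['moment'])
for im,c,u,v in((a,p,325,112.2),(b,q,353.5,228.7)):
    d,g=dot(im,u,v); print('dot',d,g,onplane(c,*d,.179).round(4))
A,B=[cv2.resize(i[:,:,::-1],None,fx=5,fy=5,interpolation=cv2.INTER_CUBIC) for i in (a[85:165,275:355],b[190:270,310:390])]
cv2.imwrite('pics/c4.png',cv2.convertScaleAbs(np.hstack([A,B]),alpha=1.5,beta=20))
```

```text
[0.52177695 0.18498965 0.13228249] [0.50873859 1.38888153 0.12487817] [ 0.09188076  0.00052497 -0.00517657]
dot [322.38 112.42] 264.0 [0.5035 0.1653 0.179 ]
dot [356.74 227.45] 257.0 [0.5037 0.1625 0.179 ]
```

View pics/c4.png

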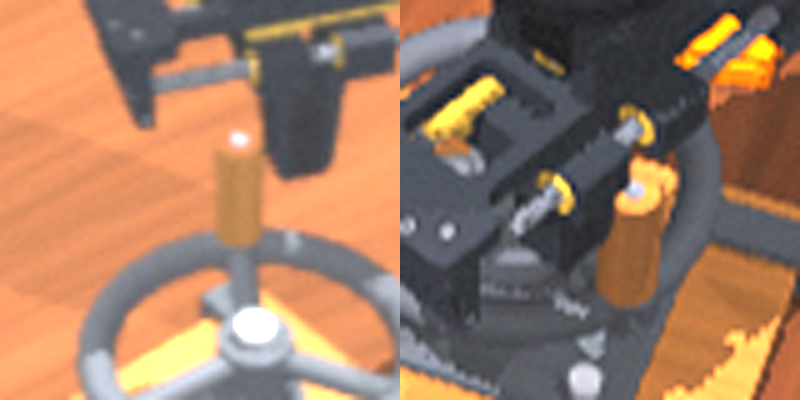

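The handle has moved about 6 mm anticlockwise at 1.5 N, with the finger bearing on its side. I'll continue round the circle.

{"name": "carry_out", "arguments": {
  "offset": [
    [-0.0059,-0.0052,0],
    [-0.0054,-0.0057,0],
    [-0.0047,-0.0063,0],
    [-0.004,-0.0067,0],
    [-0.0033,-0.0071,0],
    [-0.0026,-0.0074,0],
    [-0.0018,-0.0076,0],
    [-0.001,-0.0078,0]
  ],
  "twist": [0,0,0,0,0,0,0,0]
}}

```text
clock: 4.18
tool_pos: [0.4928, 0.131, 0.1321]
eef_rot: [-0.575, -0.412, 0.412, 0.575]
contact_force: [0.6, 3.0, 0.2]
opening: 0.004
```

{"name": "carry_out", "arguments": {
  "offset": [
    [-0.0001,-0.0078,0],
    [0.0007,-0.0078,0],
    [0.0015,-0.0077,0],
    [0.0023,-0.0075,0],
    [0.0031,-0.0072,0],
    [0.0038,-0.0069,0],
    [0.0045,-0.0064,0],
    [0.0052,-0.0059,0]
  ],
  "twist": [0,0,0,0,0,0,0,0]
}}

```text
clock: 5.18
tool_pos: [0.5141, 0.0735, 0.1319]
eef_rot: [-0.575, -0.411, 0.412, 0.575]
contact_force: [-3.8, 1.2, -0.8]
opening: 0.003
```

Run:
```python
from h import *
a,p=save('scene','s4.png'); b,q=save('side','d4.png')
s=get_state(); d=s['tool_pos'][:2]-[.568,.1262]; print(s['clock'],s['tool_pos'],s['contact_force'],np.hypot(*d),np.degrees(np.arctan2(d[1],d[0]))%360)
A=cv2.resize(a[75:215,220:460,::-1],None,fx=3,fy=3,interpolation=cv2.INTER_CUBIC)
cv2.imwrite('pics/c5.png',A)
```

```text
5.275 [0.515247   0.07296997 0.13204127] [-1.61361729  0.31276934 -0.30414331] 0.07494207800806875 225.25788447898748
```

View pics/c5.png

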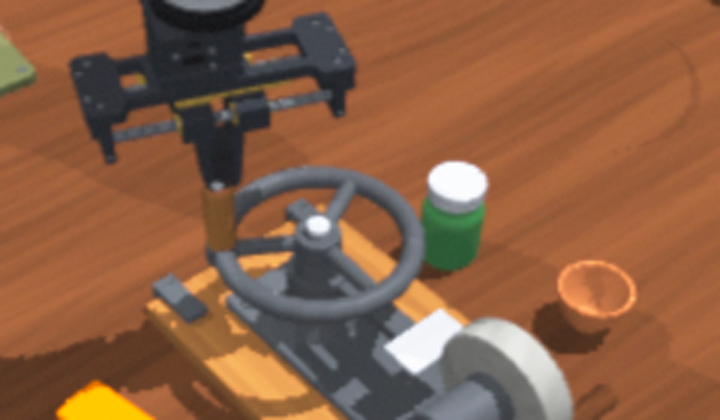

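The handle (top at scene (292,136)) is being pushed ahead of the fingers at 2–4 N, and everything else is undisturbed. Continuing.

{"name": "carry_out", "arguments": {
  "offset": [
    [0.0057,-0.0054,0],
    [0.0063,-0.0047,0],
    [0.0067,-0.004,0],
    [0.0071,-0.0033,0],
    [0.0074,-0.0026,0],
    [0.0076,-0.0018,0],
    [0.0078,-0.001,0],
    [0.0078,-0.0001,0]
  ],
  "twist": [0,0,0,0,0,0,0,0]
}}

```text
clock: 6.28
tool_pos: [0.5709, 0.0511, 0.1321]
eef_rot: [0.575, 0.412, -0.412, -0.575]
contact_force: [-3.6, 0.9, 0.2]
opening: 0.005
```

{"name": "carry_out", "arguments": {
  "offset": [
    [0.0078,0.0007,0],
    [0.0077,0.0015,0],
    [0.0075,0.0023,0],
    [0.0072,0.0031,0],
    [0.0069,0.0038,0],
    [0.0064,0.0045,0],
    [0.0059,0.0052,0],
    [0.0054,0.0057,0]
  ],
  "twist": [0,0,0,0,0,0,0,0]
}}

```text
clock: 7.28
tool_pos: [0.626, 0.0782, 0.1321]
eef_rot: [0.575, 0.412, -0.412, -0.575]
contact_force: [-0.4, -3.0, -1.0]
opening: 0.005
```

Run:
```python
from h import *
a,p=save('scene','s5.png'); b,q=save('side','d5.png')
s=get_state(); d=s['tool_pos'][:2]-[.568,.1262]; print(s['clock'],s['tool_pos'],s['contact_force'],np.hypot(*d),np.degrees(np.arctan2(d[1],d[0]))%360)
A=cv2.resize(np.hstack([a[75:215,240:420,::-1],b[155:295,225:405,::-1]]),None,fx=2.2,fy=2.2,interpolation=cv2.INTER_CUBIC)
cv2.imwrite('pics/c6.png',A)
```

```text
7.375 [0.62633344 0.07983302 0.13222957] [-0.90192357  0.26176345 -0.77779433] 0.07451635514971029 321.5201824122639
```

View pics/c6.png

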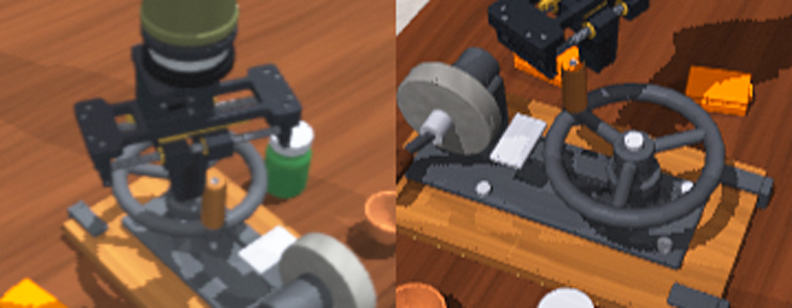

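The handle is now at about 345°, still ahead of the fingers and clear of the stone. Continuing.

{"name": "carry_out", "arguments": {
  "offset": [
    [0.0047,0.0063,0],
    [0.004,0.0067,0],
    [0.0033,0.0071,0],
    [0.0026,0.0074,0],
    [0.0018,0.0076,0],
    [0.001,0.0078,0],
    [0.0001,0.0078,0],
    [-0.0007,0.0078,0]
  ],
  "twist": [0,0,0,0,0,0,0,0]
}}

```text
clock: 8.38
tool_pos: [0.6427, 0.1374, 0.1322]
eef_rot: [0.575, 0.412, -0.411, -0.575]
contact_force: [1.6, -3.0, -1.4]
opening: 0.004
```

{"name": "carry_out", "arguments": {
  "offset": [
    [-0.0015,0.0077,0],
    [-0.0023,0.0075,0],
    [-0.0031,0.0072,0],
    [-0.0038,0.0069,0],
    [-0.0045,0.0064,0],
    [-0.0052,0.0059,0],
    [-0.0057,0.0054,0],
    [-0.0063,0.0047,0]
  ],
  "twist": [0,0,0,0,0,0,0,0]
}}

```text
clock: 9.38
tool_pos: [0.6094, 0.1888, 0.1323]
eef_rot: [0.575, 0.412, -0.412, -0.575]
contact_force: [3.2, -0.2, 0.5]
opening: 0.004
```

{"name": "carry_out", "arguments": {
  "offset": [
    [-0.0067,0.004,0],
    [-0.0071,0.0033,0],
    [-0.0074,0.0026,0],
    [-0.0076,0.0018,0],
    [-0.0078,0.001,0],
    [-0.0078,0.0001,0],
    [0,0,0]
  ],
  "twist": [0,0,0,0,0,0,0]
}}

```text
clock: 10.25
tool_pos: [0.5635, 0.2017, 0.132]
eef_rot: [-0.574, -0.411, 0.413, 0.575]
contact_force: [0.6, 0.5, 0.2]
opening: 0.005
```

Run:
```python
from h import *
a,p=save('scene','s6.png'); b,q=save('side','d6.png')
s=get_state(); d=s['tool_pos'][:2]-[.568,.1262]; print(s['clock'],s['tool_pos'],s['contact_force'],np.hypot(*d),np.degrees(np.arctan2(d[1],d[0]))%360)
A=cv2.resize(np.hstack([a[75:215,240:420,::-1],b[155:295,225:405,::-1]]),None,fx=2.2,fy=2.2,interpolation=cv2.INTER_CUBIC)
cv2.imwrite('pics/c7.png',A)
```

```text
10.35 [0.5638092  0.20145751 0.13174723] [ 0.38258948 -0.26616424 -0.18240073] 0.07537410052575318 93.1872926870114
```

View pics/c7.png

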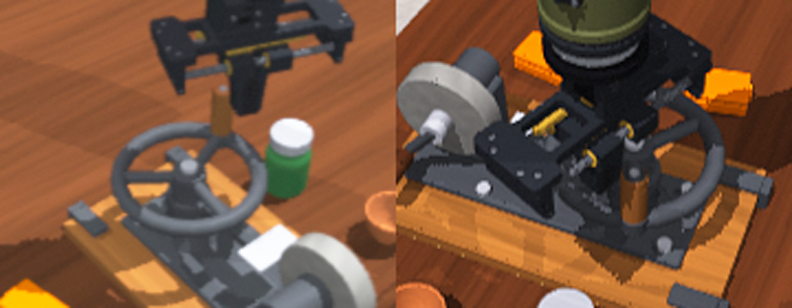

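The handle top shows at scene (340,115) and side (334,221), just short of the start. I'll work out the angle left.

```bash
cat >> h.py <<'E'
C=np.array([.568,.1262])
def angs(a,b,ga,gb):
    out=[]
    for n,im,g in(('scene',a,ga),('side',b,gb)):
        d,w=dot(im,*dot(im,*g,w=6)[0],w=4); X=onplane(camera_params(n),*d,.179)[:2]-C
        out.append((d.tolist(),w,np.hypot(*X).round(4),np.degrees(np.arctan2(X[1],X[0])).round(2)))
    return out
E
python3 - <<'E'
from h import *
L=lambda f:cv2.imread('pics/'+f)[:,:,::-1]
print(angs(L('s1.png'),L('d1.png'),(325,112.2),(353.5,228.7)))
print(angs(L('s3.png'),L('d3.png'),(322.4,112.4),(356.7,227.4)))
print(angs(L('s6.png'),L('d6.png'),(340.5,115.5),(333.6,220.9)))
a,b=L('s6.png'),L('d6.png'); print(a[110:121,336:346,2]); print(b[216:227,329:340,2])
E
```

```text
[([324.97, 112.19], np.float64(868.0), np.float64(0.0759), np.float64(144.16)), ([353.54, 228.71], np.float64(1449.0), np.float64(0.0731), np.float64(145.48))]
[([322.38, 112.42], np.float64(264.0), np.float64(0.0754), np.float64(148.79)), ([356.74, 227.45], np.float64(257.0), np.float64(0.0739), np.float64(150.56))]
[([340.98, 114.65], np.float64(103.0), np.float64(0.076), np.float64(114.93)), ([332.31, 220.13], np.float64(556.0), np.float64(0.0434), np.float64(113.53))]
[[ 60  58  60  60  59  59  58  51  41  41]
 [ 60  58  60  59  57  58  57  53  42  42]
 [ 59  60  58  60  59  60  60  53  45  36]
 [ 60  59  58  61  69  81  73  60  45  37]
 [ 57  55  57  77 118 133 115  77  47  37]
 [ 52  52  60  86 127 142 128  87  49  38]
 [ 50  50  58  71  94 110  97  69  46  38]
 [ 48  44  52  58  65  70  66  57  45  33]
 [ 49  43  44  50  50  52  51  47  39  37]
 [ 47  42  43  44  42  45  46  43  42  36]
 [ 47  42  42  46  42  42  44  42  39  36]]
[[ 66  24  36  35  30  32  22  25  22  20  32]
 [103  47  25  32  30  32  21  20  22  32  48]
 [142 115  68  39  27  28  22  58  74  50  56]
 [128 155 133 108  53  26  61 129 110  54  54]
 [112 143 157 157 123  77 127 154  86  50  55]
 [ 90 117 138 139 148 125 152 121  57  53  56]
 [ 58  89 108 118 124 126 113  84  51  52  56]
 [ 43  55  77  96  99  99  69  50  51  54  54]
 [ 51  54  47  51  51  52  53  54  56  56  57]
 [ 58  58  56  55  56  55  56  56  57  58  58]
 [ 57  57  54  58  56  56  56  56  57  57  53]]
```

{"name": "carry_out", "arguments": {
  "offset": [
    [-0.0065,-0.0006,0],
    [-0.0064,-0.0012,0],
    [-0.0063,-0.0018,0],
    [-0.0061,-0.0023,0],
    [-0.0036,-0.0016,0],
    [-0.0035,-0.0018,0],
    [0,0,0]
  ],
  "twist": [0,0,0,0,0,0,0]
}}

```text
clock: 11.22
tool_pos: [0.5323, 0.1916, 0.1322]
eef_rot: [-0.575, -0.411, 0.412, 0.575]
contact_force: [0.6, -0.4, -0.2]
opening: 0.003
```

Run:
```python
from h import *
a,p=save('scene','s7.png'); b,q=save('side','d7.png')
s=get_state(); d=s['tool_pos'][:2]-C; print(s['clock'],s['tool_pos'],s['contact_force'],np.hypot(*d),np.degrees(np.arctan2(d[1],d[0]))%360)
print(angs(a,b,(328,112.5),(350,230)))
```

```text
11.325 [0.53257173 0.19139654 0.13211337] [ 0.58987491  0.9046357  -0.38023609] 0.07420075164184729 118.51997417750488
[([327.15, 112.52], np.float64(144.0), np.float64(0.0748), np.float64(140.26)), ([350.93, 229.43], np.float64(60.0), np.float64(0.0724), np.float64(141.56))]
```

{"name": "carry_out", "arguments": {
  "offset": [
    [-0.0013,-0.0008,0],
    [-0.0013,-0.0008,0],
    [-0.0013,-0.0008,0],
    [0,0,0]
  ],
  "twist": [0,0,0,0]
}}

```text
clock: 11.82
tool_pos: [0.5288, 0.1895, 0.1322]
eef_rot: [-0.575, -0.412, 0.412, 0.575]
contact_force: [1.3, 2.2, -1.2]
opening: 0.009
```

Run:
```python
from h import *
a,p=save('scene','s8.png'); b,q=save('side','d8.png')
s=get_state(); print(s['tool_pos'],s['contact_force'])
print(angs(a,b,(325.5,112.5),(353,229)))
```

```text
[0.52889988 0.18936374 0.13214393] [ 0.99986617  1.72096786 -1.47516736]
[([325.32, 112.47], np.float64(174.0), np.float64(0.0749), np.float64(143.54)), ([353.26, 228.52], np.float64(119.0), np.float64(0.0725), np.float64(145.32))]
```

Within about 0.5° by both cameras. I'll back off, lift and move clear for an unshaded check.

{"name": "carry_out", "arguments": {
  "offset": [
    [0.006,0.004,0],
    [0.01,0.006,0],
    [0.01,0.006,0],
    [0,0,0.04],
    [0,0,0.04],
    [-0.02,0.04,0.02],
    [-0.035,0.045,0],
    [-0.035,0.045,0]
  ],
  "twist": [0,0,0,0,0,0,0,0]
}}

```text
clock: 12.92
tool_pos: [0.4647, 0.3371, 0.2326]
eef_rot: [-0.575, -0.412, 0.411, 0.575]
contact_force: [0.8, 0.3, 0.9]
opening: 0.007
```

{"name": "carry_out", "arguments": {
  "offset": [
    [-0.04,0.045,0],
    [-0.04,0.045,0],
    [-0.04,0.045,0],
    [-0.04,0.045,0],
    [-0.04,0.045,0],
    [0,0,0]
  ],
  "twist": [0,0,0,0,0,0]
}}

```text
clock: 13.68
tool_pos: [0.2583, 0.5655, 0.2321]
eef_rot: [-0.571, -0.414, 0.415, 0.575]
contact_force: [0.4, -1.2, -0.2]
opening: 0.004
```

Run:
```python
from h import *
a,p=save('scene','s9.png'); b,q=save('side','d9.png')
s=get_state(); print(s['tool_pos'],s['contact_force'])
L=lambda f:cv2.imread('pics/'+f)[:,:,::-1]
a0,b0=L('s1.png'),L('d1.png')
print(angs(a0,b0,(325,112.2),(353.5,228.7))); print(angs(a,b,(325,112.2),(353.5,228.7)))
for o,n in((a0,a),(b0,b)):
    for nm,m in (('orange',lambda i:(i[:,:,0]>200)&(i[:,:,2]<40)),('green',lambda i:(i[:,:,1].astype(int)>i[:,:,0]+40))):
        print(nm,[(m(i).sum(),np.argwhere(m(i)).mean(0).round(1)) for i in(o,n)])
A=np.vstack([np.hstack([i[75:215,230:450,::-1],j[175:315,205:425,::-1]]) for i,j in((a0,b0),(a,b))])
cv2.imwrite('pics/c8.png',cv2.resize(A,None,fx=1.8,fy=1.8,interpolation=cv2.INTER_CUBIC))
```

```text
[0.26485023 0.56072775 0.23182675] [-0.21668654 -0.11027619 -0.39879613]
[([324.97, 112.19], np.float64(868.0), np.float64(0.0759), np.float64(144.16)), ([353.54, 228.71], np.float64(1449.0), np.float64(0.0731), np.float64(145.48))]
[([325.41, 112.27], np.float64(962.0), np.float64(0.0756), np.float64(143.38)), ([352.78, 228.98], np.float64(1473.0), np.float64(0.073), np.float64(144.29))]
orange [(np.int64(1284), array([244.5, 290.2])), (np.int64(1288), array([244.6, 290.2]))]
green [(np.int64(17518), array([277.1, 441.8])), (np.int64(18314), array([279.3, 446.2]))]
orange [(np.int64(876), array([187.2, 333.8])), (np.int64(879), array([187.2, 333.7]))]
green [(np.int64(3997), array([194.2, 391.3])), (np.int64(4258), array([196.5, 384.6]))]
```

View pics/c8.png

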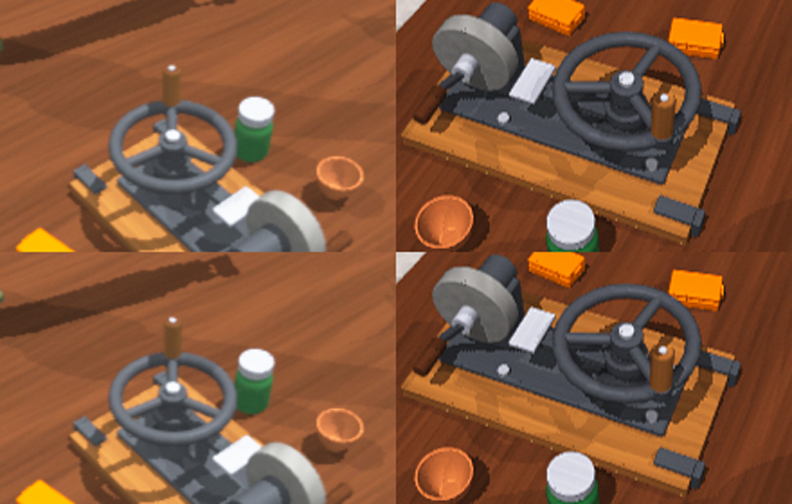

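The handle is back within about 1° (1.3 mm) of where it started in both cameras. The bowl, jar and cases look unchanged, and the arm is well clear, so I'm handing in.

```bash
python3 -c "
from h import *
print(job.finish_job())"
```

```text
the job is handed in; nothing more can be done
None
```

I pushed the wheel one full turn anticlockwise with the shut fingertips behind the handle, without gripping it. The contact force I read after each move was about 2–4 N while pushing. I then backed off, lifted clear and handed in at about 14 s.

- **Handle position:** with the arm clear, it sits about 1° short of its start. The scene camera gave 143.4° against 144.2° at the start, and the side camera 144.3° against 145.5°. That is roughly 1.3 mm at the handle, close to what the pictures can resolve, so I did not nudge it further.
- **Other objects:** the pin cases are unmoved by colour mask, within 0.1 pixel. The jar and bowl look unchanged by eye in the before/after pictures. My green colour mask picked up other things too, so it gave no usable number for the jar.
- **Disagreement:** the drawn fingertips looked about 20 mm shorter than the stated TCP. I pushed with the TCP about 8 mm above the rim, and contact held all the way round.

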